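# Weigh out a 200 g bath soak and carry it to the mat

## Robot

A 7-joint arm with a two-finger parallel gripper is mounted at the origin on the work surface. World frame = base frame: x ahead of the robot, y to its left, z up, the work surface at z = 0. Lengths are in m, angles in rad, forces in N, time in s.
With the tool pointing down it reaches from about 0.4 to 0.85 m from the base axis. Payload 10.4 kg.
Tool frame: the origin (TCP) lies at the very end of the fingers, on their centre line; the grasp point (between the pads) lies 19 mm behind it (manip.grip_point_offset is the distance from the TCP to the grasp point, in m); z points along the fingers, y is the line along which they close (so a half turn about z gives the same grasp; the last joint's range is limited). The gripper opens to 85 mm and grips with 20 to 120 N. Pads are 22 mm wide; open, the fingers measure 114 mm over their backs; the gripper's body (76 mm by 85 mm) begins 54 mm behind the grasp point. The pads swing forward as they close: fully open they stand 13 mm farther back than shut.
Start: joints at [1.267, 0.332, -0.065, 1.46, 0.022, 1.35, -0.088], TCP at [0.173, -0.601, 0.231] pointing down, gripper open.
Joint ranges: [-2.6, 2.6], [-0.5, 2.12], [-1.47, 1.34], [0.16, 2.42], [-1.27, 4.41], [0.06, 2.06], [-2.6, 2.6]. Speed limits (rad/s): [2.22, 2.22, 2.79, 2.79, 3.14, 3.14, 3.14].

## Interface

Orientations are given as a unit quaternion [x, y, z, w].
In Python, from workcell import manip gives the robot as it stands. The module is installed in compiled form; this text tells all that it offers.
- The arm moves only by the tool step_arm, never from a script. Its argument "moves" is a list of rows, each a list of 7 numbers: the closure, from 0 (fully open) to 1 (shut), then the shift along the world's x, y, z in mm, then the turn, a rotation vector about the world's x, y, z in rad. In form: [[grip, tx, ty, tz, ax, ay, az], ...]. A call has 1 to 10 rows; each row is the pose to reach, as a shift and turn from the pose commanded when the call began; what a row does not reach only later rows make up. A row lasts 1/10 s, in which the tool goes at most 50 mm and 8.59 degrees, less where a joint would pass 70% of its speed; a pose out of reach is approached as far as the arm can. A call with a gripper value outside its range is refused whole. The fingers move at their own pace and stop on an object; "grip_force" is the grip in N (left out, the last holds). Time passes only in rows, so rows that repeat a pose let the fingers close. It gives the time, the measured TCP pose, the force, the opening and the grip force at its end, in the units of the state.
- manip.get_obs(): the state, without advancing time (a new reading comes with each control period).
- manip.camera(name): name is "side" or "top"; returns a dict with "image" (400x640x3 uint8, blue, green, red), "K" (3x3 intrinsics, pixels), "dist_coeffs" ([k1, k2, p1, p2, k3] as OpenCV has them; the pictures are not rectified), "rvec" (rotation vector, rad) and "tvec" (3), from world to camera coordinates, as OpenCV has them. Camera axes: x right, y down, z forward; pixel columns grow to the right and rows downward; lengths in m; the calibration is good to about 2 mm. A picture is of the moment at which its call begins. There is no depth.
- manip.hand_in(): hands the job in; it is judged then, once.
The state is a dict: "clock": time; "joint_pos": joint angles; "joint_velocities": joint speeds; "tau": joint torques, N m; "position": TCP position; "ee_rot": TCP orientation; "ft_force": force on the tool from outside, world axes, zero at the start; "torque": the same for the moment, N m; "grip_width": opening from 0.0 (shut) to 1.0 (fully open); "grasp_force": force on a finger pad.
Only numpy, scipy, OpenCV 4.12 (cv2) and the standard library are available. Lean on these libraries where they do the work, as an engineer would, in place of code of your own. Each camera call takes 0.05 s, during which the arm holds its last target. There are 200 camera calls.

## Task

Get a bath soak ready: put the pumice stone from the carrying tray back in its soap dish, then load salt bars, large and small, from the organiser into the tray on the scale (and take some out again if need be) until the dial shows 200 g, give or take 15 g, with your hand off it. Then lift the tray with its load by the handle and stand it on the bamboo mat. Bars you do not need belong in the organiser; leave the nail brush in it, and do not shift or knock over the other toiletries.

Things in the scene. Friction and masses are not known exactly. Their poses are not given: they have to be found in the camera images.
- needle (a joint): red needle on the scale's white dial: 0 rad at zero (already zeroed with the empty carrying tray on the scale), growing clockwise by 0.01047 rad per gram: 2.094 rad = 200 g, 5.236 rad = 500 g. Black marks every 50 g, long ones every 100 g; zero is at the top of the face (nearest the plate), a dot inside its mark; 200 g is the third long mark counting zero's as first. Settles in about 0.5 s.
- scale: white mechanical spring scale, body 150 mm wide, 250 mm long, fixed to the counter. Origin on the counter under the centre of its weighing plate; x points to its nose with the round 104 mm dial, whose face slopes at 35 degrees (centre at x = 137 mm, 52 mm high).
- plate (a point): centre of the top of the scale's 140 mm square steel weighing plate as it stands unloaded, 102 mm above the counter (a fixed point). The plate sinks straight down against its spring by 3 mm under the empty carrying tray and 3.9 mm more per 100 g, 28 mm at most; it does not tilt.
- tote: loose wooden carrying tray, 170 (its x) x 190 (its y) mm, 150 g: floor 4 mm thick, rim 4 mm thick, rim top 12 mm above the underside. A fixed handle bar, 12 mm thick (x), 22 mm high, runs along y over the middle (x = 0) between posts at y = +-92 mm: bar 50 to 72 mm above the underside. Origin: centre of the underside. Starts on the scale with the pumice in it.
- pumice: grey pumice stone, rounded block 62 (x) x 42 (y) x 30 (z) mm, about 70 g; origin at its centre. Starts in the carrying tray.
- dish: blue ceramic soap dish, fixed, 90 (x) x 130 (y) mm, floor 7 mm high, rim 15 mm high and 5 mm thick. Origin: centre of the underside.
- mat: slatted bamboo mat, fixed, 250 (x) x 240 (y) mm, top 12 mm high. Origin: centre of the underside.
- organiser: grey plastic organiser, fixed, 175 (x) x 345 (y) mm, walls 14 mm high and 4 mm thick, floor 4 mm thick; one wall along y in the middle and three across make 2 x 4 compartments, centres at x = +-43 mm and y = +-42 and +-127 mm. Origin: centre of the underside. Holds the bars and a nail brush.
- brush: wooden nail brush, 62 x 34 x 26 mm, in one compartment of the organiser; leave it there. Origin: centre of the underside.
- candle: candle in a glass, 72 mm wide, 75 mm high, bystander; origin under its centre.
- lotion: bottle 54 mm wide, 170 mm high, bystander; origin under its centre.
- carton: carton 45 x 95 x 140 mm, bystander; origin under its centre.
- jar: cream jar 62 mm wide, 55 mm high, bystander; origin under its centre.
- water: water bottle 62 mm wide, 190 mm high, bystander; origin under its centre.
- large1: large pressed bath-salt bar, off-white block 52 (its x) x 30 (its y) x 28 (its z) mm, about 40 to 62 g (bars differ); origin at its centre. Starts lying in a compartment of the organiser; may be absent (None).
- large2: large pressed bath-salt bar, off-white block 52 (its x) x 30 (its y) x 28 (its z) mm, about 40 to 62 g (bars differ); origin at its centre. Starts lying in a compartment of the organiser; may be absent (None).
- large3: large pressed bath-salt bar, off-white block 52 (its x) x 30 (its y) x 28 (its z) mm, about 40 to 62 g (bars differ); origin at its centre. Starts lying in a compartment of the organiser; may be absent (None).
- large4: large pressed bath-salt bar, off-white block 52 (its x) x 30 (its y) x 28 (its z) mm, about 40 to 62 g (bars differ); origin at its centre. Starts lying in a compartment of the organiser; may be absent (None).
- small1: small pressed bath-salt bar, off-white block 30 (its x) x 24 (its y) x 28 (its z) mm, about 17 to 24 g (bars differ); origin at its centre. Starts lying in a compartment of the organiser; may be absent (None).
- small2: small pressed bath-salt bar, off-white block 30 (its x) x 24 (its y) x 28 (its z) mm, about 17 to 24 g (bars differ); origin at its centre. Starts lying in a compartment of the organiser; may be absent (None).
- small3: small pressed bath-salt bar, off-white block 30 (its x) x 24 (its y) x 28 (its z) mm, about 17 to 24 g (bars differ); origin at its centre. Starts lying in a compartment of the organiser; may be absent (None).
- small4: small pressed bath-salt bar, off-white block 30 (its x) x 24 (its y) x 28 (its z) mm, about 17 to 24 g (bars differ); origin at its centre. Starts lying in a compartment of the organiser; may be absent (None).
- small5: small pressed bath-salt bar, off-white block 30 (its x) x 24 (its y) x 28 (its z) mm, about 17 to 24 g (bars differ); origin at its centre. Starts lying in a compartment of the organiser; may be absent (None).
- small6: small pressed bath-salt bar, off-white block 30 (its x) x 24 (its y) x 28 (its z) mm, about 17 to 24 g (bars differ); origin at its centre. Starts lying in a compartment of the organiser; may be absent (None).

How it is judged:
On the way:
1. with the carrying tray on the scale, no pumice in it and the robot touching nothing, the dial shows 185 to 215 g (value of joint needle between 1.93732 and 2.25148 rad and horizontal distance between tote and plate below 0.06 m and not (x of pumice in the frame of tote between -0.09 and 0.09 m and y of pumice in the frame of tote between -0.1 and 0.1 m and z of pumice in the frame of tote between -0.02 and 0.12 m) and contact force between each of the fingers, the arm and anything else below 0.3 N), for 0.5 s.
At the end, for the whole second after the job is handed in: The carrying tray stands flat on the bamboo mat (its centre within 45 mm of the mat's, along and across) holding 200 g of bars, give or take 15 g; the pumice lies in the soap dish; every other bar is in the organiser; all at rest and released (x of tote in the frame of mat between -0.045 and 0.045 m and y of tote in the frame of mat between -0.045 and 0.045 m and z of tote in the frame of mat between 0.005 and 0.018 m and angle between tote's own z axis and vertical below 0.06 rad and linear speed of each of tote, pumice, large1, large2, large3, large4, small1, small2, small3, small4, small5, small6 below 0.02 m/s and contact force between tote and mat between 3.26673 and 3.60027 N and x of pumice in the frame of dish between -0.035 and 0.035 m and y of pumice in the frame of dish between -0.045 and 0.045 m and z of pumice in the frame of dish between 0.005 and 0.06 m and ((x of large1 in the frame of tote between -0.085 and 0.085 m and y of large1 in the frame of tote between -0.095 and 0.095 m and z of large1 in the frame of tote between 0 and 0.06 m) or (x of large1 in the frame of organiser between -0.0875 and 0.0875 m and y of large1 in the frame of organiser between -0.1725 and 0.1725 m and z of large1 in the frame of organiser between 0 and 0.05 m)) and ((x of large2 in the frame of tote between -0.085 and 0.085 m and y of large2 in the frame of tote between -0.095 and 0.095 m and z of large2 in the frame of tote between 0 and 0.06 m) or (x of large2 in the frame of organiser between -0.0875 and 0.0875 m and y of large2 in the frame of organiser between -0.1725 and 0.1725 m and z of large2 in the frame of organiser between 0 and 0.05 m)) and ((x of large3 in the frame of tote between -0.085 and 0.085 m and y of large3 in the frame of tote between -0.095 and 0.095 m and z of large3 in the frame of tote between 0 and 0.06 m) or (x of large3 in the frame of organiser between -0.0875 and 0.0875 m and y of large3 in the frame of organiser between -0.1725 and 0.1725 m and z of large3 in the frame of organiser between 0 and 0.05 m)) and ((x of large4 in the frame of tote between -0.085 and 0.085 m and y of large4 in the frame of tote between -0.095 and 0.095 m and z of large4 in the frame of tote between 0 and 0.06 m) or (x of large4 in the frame of organiser between -0.0875 and 0.0875 m and y of large4 in the frame of organiser between -0.1725 and 0.1725 m and z of large4 in the frame of organiser between 0 and 0.05 m)) and ((x of small1 in the frame of tote between -0.085 and 0.085 m and y of small1 in the frame of tote between -0.095 and 0.095 m and z of small1 in the frame of tote between 0 and 0.06 m) or (x of small1 in the frame of organiser between -0.0875 and 0.0875 m and y of small1 in the frame of organiser between -0.1725 and 0.1725 m and z of small1 in the frame of organiser between 0 and 0.05 m)) and ((x of small2 in the frame of tote between -0.085 and 0.085 m and y of small2 in the frame of tote between -0.095 and 0.095 m and z of small2 in the frame of tote between 0 and 0.06 m) or (x of small2 in the frame of organiser between -0.0875 and 0.0875 m and y of small2 in the frame of organiser between -0.1725 and 0.1725 m and z of small2 in the frame of organiser between 0 and 0.05 m)) and ((x of small3 in the frame of tote between -0.085 and 0.085 m and y of small3 in the frame of tote between -0.095 and 0.095 m and z of small3 in the frame of tote between 0 and 0.06 m) or (x of small3 in the frame of organiser between -0.0875 and 0.0875 m and y of small3 in the frame of organiser between -0.1725 and 0.1725 m and z of small3 in the frame of organiser between 0 and 0.05 m)) and ((x of small4 in the frame of tote between -0.085 and 0.085 m and y of small4 in the frame of tote between -0.095 and 0.095 m and z of small4 in the frame of tote between 0 and 0.06 m) or (x of small4 in the frame of organiser between -0.0875 and 0.0875 m and y of small4 in the frame of organiser between -0.1725 and 0.1725 m and z of small4 in the frame of organiser between 0 and 0.05 m)) and ((x of small5 in the frame of tote between -0.085 and 0.085 m and y of small5 in the frame of tote between -0.095 and 0.095 m and z of small5 in the frame of tote between 0 and 0.06 m) or (x of small5 in the frame of organiser between -0.0875 and 0.0875 m and y of small5 in the frame of organiser between -0.1725 and 0.1725 m and z of small5 in the frame of organiser between 0 and 0.05 m)) and ((x of small6 in the frame of tote between -0.085 and 0.085 m and y of small6 in the frame of tote between -0.095 and 0.095 m and z of small6 in the frame of tote between 0 and 0.06 m) or (x of small6 in the frame of organiser between -0.0875 and 0.0875 m and y of small6 in the frame of organiser between -0.1725 and 0.1725 m and z of small6 in the frame of organiser between 0 and 0.05 m))); the robot touches nothing.
It fails at once if the candle, lotion, carton, jar or water bottle is shifted more than 4 cm or knocked over (distance of any of candle, lotion, carton, jar, water from where it was at the start of the episode above 0.04 m or angle between any of candle, lotion, carton, jar, water's own z axis and vertical above 0.5 rad).
It fails at once if the nail brush is taken out of the organiser (not (x of brush in the frame of organiser between -0.09 and 0.09 m and y of brush in the frame of organiser between -0.175 and 0.175 m and z of brush in the frame of organiser between -0.01 and 0.05 m)).
Of large1, large2, large3, large4 only 3 to 4 are there at a start; the rules pass over those that are not, and their reading is None.
Of small1, small2, small3, small4, small5, small6 only 4 to 6 are there at a start; the rules pass over those that are not, and their reading is None.
At some moment in a run one of large1, large2, large3, large4, small1, small2, small3, small4, small5, small6 may be knocked a few centimetres aside while the robot is not near it.
Once in a run the grip may slacken for a moment while it holds something.
It also fails if it takes over 210 s, if anything falls off the work surface, if the arm or the gripper's body presses on something with over 40 N, if the wrist force passes 120 N, or if a joint passes its speed limit or range.

## Working session

There is one attempt and no reset: what is moved stays moved. The work goes in short steps, Python scripts to look and compute and a tool call to move; the robot and the scene stay as the last step left them, time stands still between calls to the robot, and variables do not carry over. Pictures are saved under pics/ and viewed, at most 14 in all, crops included, and the job is handed in when it is done.

Besides the shell and the picture viewer there is one more tool, called after "Emit:" by a JSON object that holds its "fn" and its "kwargs", one argument or row to a line. step_arm: Moves the arm, as the interface text tells. Its arguments: {"type":"object","properties":{"moves":{"type":"array","items":{"type":"array","items":{"type":"number"}}},"grip_force":{"type":"number"}},"required":["moves"]}

```bash
mkdir -p pics; cat > h.py <<'E'
import numpy as np, cv2
from scipy.spatial.transform import Rotation as R
from workcell import manip
def cam(n):
    c=manip.camera(n); 
    for k in("K","dist_coeffs","rvec","tvec"): c[k]=np.array(c[k],float)
    return c
def ray(c,px):
    u=cv2.undistortPoints(np.array(px,float).reshape(-1,1,2),c["K"],c["dist_coeffs"]).reshape(-1,2)
    Rm=cv2.Rodrigues(c["rvec"])[0]; o=-Rm.T@c["tvec"].ravel()
    return o,np.c_[u,np.ones(len(u))]@Rm
def onz(c,px,z):
    o,d=ray(c,px); z=np.broadcast_to(z,len(d)); return o+d*((z-o[2])/d[:,2])[:,None]
def proj(c,P):
    return cv2.projectPoints(np.array(P,float).reshape(-1,1,3),c["rvec"],c["tvec"],c["K"],c["dist_coeffs"])[0].reshape(-1,2)
def tri(c1,p1,c2,p2):
    o1,d1=ray(c1,[p1]);o2,d2=ray(c2,[p2]);d1=d1[0];d2=d2[0]
    s=np.linalg.lstsq(np.c_[d1,-d2],o2-o1,rcond=None)[0]
    a=o1+s[0]*d1;b=o2+s[1]*d2; return (a+b)/2,np.linalg.norm(a-b)
E
python3 - <<'E'
from h import *
print(manip.get_obs())
for n in("top","side"):
    c=cam(n); cv2.imwrite(f"pics/{n}0.png",c["image"]); o,d=ray(c,[[320,200]]); print(n,o,d,c["K"][0,0],c["dist_coeffs"])
E
```

```text
{'clock': 0.0, 'joint_pos': array([ 1.2673859 ,  0.3328799 , -0.0646998 ,  1.46097678,  0.02158802,
        1.34989632, -0.08852543]), 'joint_velocities': array([-0.00180933, -0.00013758, -0.00058944,  0.00106048, -0.00189555,
       -0.00073863,  0.00026386]), 'tau': array([-9.55928772e-04, -6.25441360e+01,  4.86465264e-02, -3.91593218e+01,
        1.62767567e-02,  9.98325530e-03,  3.17858883e-05]), 'position': array([ 0.17309818, -0.60014422,  0.23049398]), 'ee_rot': array([ 9.90159560e-01,  1.39941092e-01, -1.30951203e-04, -7.20872859e-04]), 'ft_force': array([ 0.0392998 , -0.48021854,  1.0464185 ]), 'torque': array([-0.02518608,  0.01340893,  0.00441096]), 'grasp_force': 0.0, 'grip_width': 0.9986905250760634}
top [ 0.46632944 -0.00412382  0.97216494] [[ 0.07111692  0.01555373 -0.99734676]] 370.0663300049566 [0.00941251 0.         0.         0.         0.        ]
side [ 0.46890788 -0.91582497  0.65466002] [[ 0.0823403   0.85781114 -0.50765948]] 455.19574991020255 [-0.02568148  0.          0.          0.          0.        ]
```

View pics/top0.png

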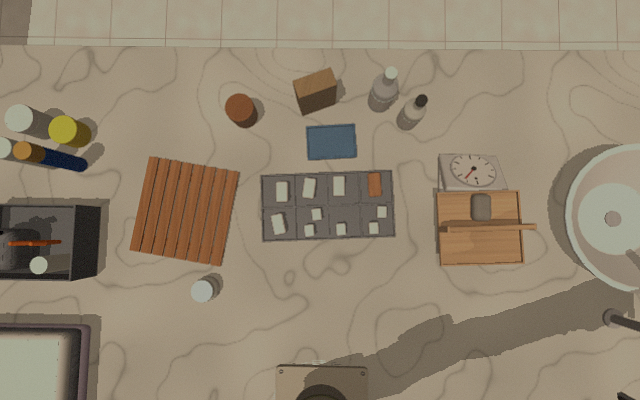

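View pics/side0.png

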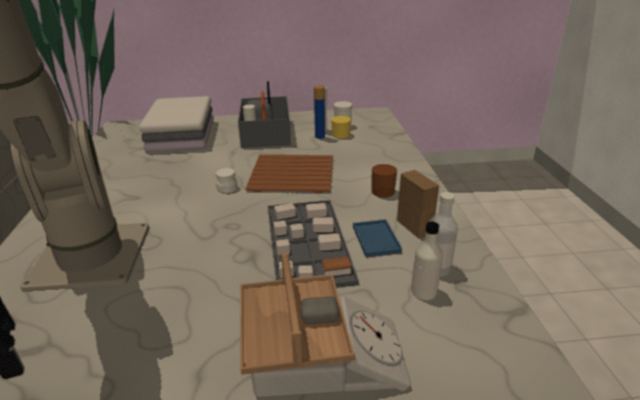

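Top view: mat around (185,212), organiser around (328,205), dish around (331,142), and tray and scale around (480,228) with the pumice at (481,207). There are 4 large bars, at (282,191), (309,188), (339,186) and (278,223). There are 5 small ones, at (317,214), (309,230), (341,229), (374,228) and (382,212). The brush is at (375,184). The side view shows the same layout, with the dial at (376,337).

```bash
python3 - <<'E'
from h import *
t=cv2.imread("pics/top0.png")[115:275,255:545]; s=cv2.imread("pics/side0.png")[190:400,225:425]
cv2.imwrite("pics/tz.png",cv2.resize(t,None,fx=2.75,fy=2.75,interpolation=2)); cv2.imwrite("pics/sz.png",cv2.resize(s,None,fx=2.8,fy=2.8,interpolation=2))
im=cv2.imread("pics/top0.png"); hsv=cv2.cvtColor(im,cv2.COLOR_BGR2HSV)
for p in [(282,191),(317,214),(275,205),(331,142),(185,212),(480,250),(481,207),(530,226),(375,184),(560,120),(474,170),(160,100)]: print(p,hsv[p[1],p[0]])
E
```

```text
(282, 191) [ 31  34 167]
(317, 214) [ 35  30 169]
(275, 205) [ 19  45 108]
(331, 142) [104  50 101]
(185, 212) [ 13 155 132]
(480, 250) [ 15 119 154]
(481, 207) [ 18  62 120]
(530, 226) [ 16 117 168]
(375, 184) [ 13 145 146]
(560, 120) [ 21  51 165]
(474, 170) [ 19  57 111]
(160, 100) [ 19  56 156]
```

View pics/tz.png

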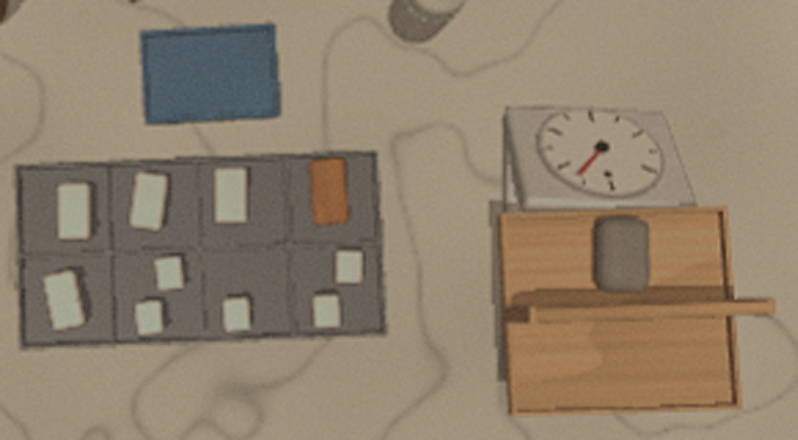

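View pics/sz.png

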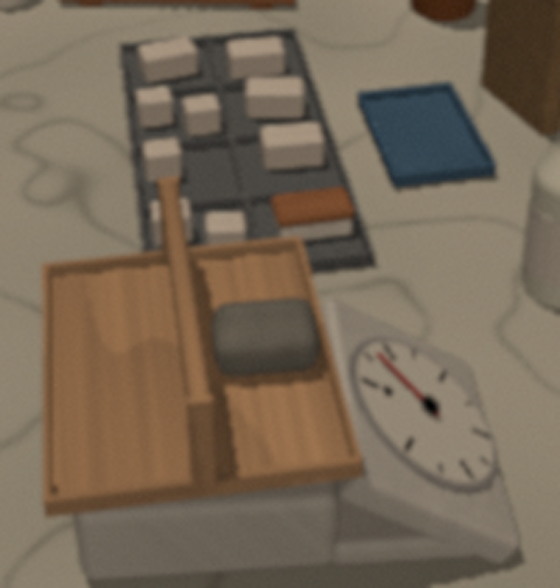

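The zoom shows the needle about 45° clockwise of the zero dot, roughly 70 g. The pumice's long axis runs along the tray's x, on the dial side of the handle. Next I measure positions.

```bash
cat > m.py <<'E'
from h import *
def blobs(im,lo,hi,box,amin=25,up=4):
    x0,y0,x1,y1=box; z=cv2.resize(im[y0:y1,x0:x1],None,fx=up,fy=up,interpolation=cv2.INTER_CUBIC)
    m=cv2.inRange(cv2.cvtColor(z,cv2.COLOR_BGR2HSV),np.array(lo),np.array(hi))
    m=cv2.morphologyEx(m,cv2.MORPH_OPEN,np.ones((3,3),np.uint8))
    out=[]
    for k in cv2.findContours(m,cv2.RETR_EXTERNAL,cv2.CHAIN_APPROX_NONE)[0]:
        if cv2.contourArea(k)<amin*up*up: continue
        h=cv2.convexHull(k).reshape(-1,2).astype(np.float32)
        out.append(((h+.5)/up-.5+[x0,y0]).astype(np.float32))
    return out
def rect(c,pts,z):
    P=onz(c,pts,z)[:,:2]*1000; (cx,cy),(w,h),a=cv2.minAreaRect(P.astype(np.float32))
    if w<h: w,h,a=h,w,a+90
    a=(a+90)%180-90
    return np.round([cx,cy,w,h,a],1)   # a: long-axis angle to world x, deg
def dial(c,up=4):
    pass
E
python3 - <<'E'
from m import *
T=cam("top");S=cam("side")
print("bars top"); 
for b in blobs(T["image"],(22,0,135),(60,60,255),(255,160,405,250)): print(rect(T,b,.032),b.mean(0).round(0))
print("brush",[rect(T,b,.030) for b in blobs(T["image"],(5,100,90),(20,255,255),(355,165,400,205))])
print("dish",[rect(T,b,.015) for b in blobs(T["image"],(95,30,50),(125,255,255),(290,110,370,170),200)])
print("mat",[rect(T,b,.012) for b in blobs(T["image"],(5,100,60),(20,255,255),(110,140,250,280),2000)])
print("organiser",[rect(T,b,.014) for b in blobs(T["image"],(0,0,0),(180,44,125),(250,160,405,250),2000)])
print("tote top(rim .108)",[rect(T,b,.108) for b in blobs(T["image"],(8,90,60),(20,255,255),(425,180,530,275),500)])
print("pumice",[(rect(T,b,.130),b.mean(0)) for b in blobs(T["image"],(0,0,60),(180,75,130),(465,190,497,225),100)])
print("pumice side",[(b.mean(0),b.min(0),b.max(0)) for b in blobs(S["image"],(0,0,40),(180,90,110),(300,290,342,325),100)])
print("bars side",[b.mean(0).round(1).tolist() for b in blobs(S["image"],(0,0,175),(180,60,255),(265,195,350,280),15)])
for n,c in(("T",T),("S",S)):
  box=(425,150,510,195) if n=="T" else (340,300,412,370)
  print(n,"needle",[(b.mean(0),b.min(0),b.max(0)) for b in blobs(c["image"],(0,130,80),(6,255,255),box,3)+blobs(c["image"],(172,110,80),(180,255,255),box,3)])
  print(n,"hub",[b.mean(0) for b in blobs(c["image"],(0,0,0),(180,255,50),box,2)])
E
```

```text
bars top
[456.3  37.9  27.6  21.9   5.7] [309. 230.]
[460.6 -42.4  28.4  21.7   7.8] [340. 229.]
[ 4.651e+02 -1.246e+02  2.850e+01  2.080e+01  4.000e-01] [374. 227.]
[471.5 117.5  47.9  26.8  13. ] [277. 223.]
[497.9  20.1  27.6  21.3   3. ] [316. 214.]
[ 506.5 -145.6   28.5   21.2   -7.9] [382. 212.]
[553.9 110.6  47.1  25.8   2.4] [282. 192.]
[564.7  40.6  47.3  26.   -6.8] [308. 189.]
[571.5 -35.5  48.8  24.8   0.7] [339. 186.]
brush [array([ 576.4, -126.9,   62.2,   34.2,    5.2])]
dish [array([689.2, -15.4, 127.7,  88.9, -86. ])]
mat [array([502.7, 364.2, 251.7, 243.8,  -9.3])]
organiser [array([521.3,  -7.7, 343. , 173.7, -86.8])]
tote top(rim .108) [array([ 470.5, -368.5,  212. ,  171.4,  -87.2])]
pumice [(array([ 5.162e+02, -3.539e+02,  5.900e+01,  4.310e+01,  1.000e-01]), array([481.26923, 206.32692], dtype=float32))]
pumice side [(array([320.25696, 310.7639 ], dtype=float32), array([300.125, 296.375], dtype=float32), array([338.375, 323.375], dtype=float32))]
bars side []
T needle [(array([469.625  , 172.39772], dtype=float32), array([465.125, 168.875], dtype=float32), array([472.625, 177.375], dtype=float32))]
T hub [array([473.375  , 167.93056], dtype=float32)]
S needle []
S hub [array([378.4107 , 334.39285], dtype=float32)]
```

```bash
python3 - <<'E'
from m import *
T=cam("top");S=cam("side")
t=lambda p:(np.array(p)+.5)/2.75-.5+[255,115]; s=lambda p:(np.array(p)+.5)/2.8-.5+[225,190]
def q(n,a,b): P,e=tri(T,a,S,b); print(n,(P*1000).round(0),round(e*1000,1))
q("hub",(473.4,167.9),(378.4,334.4))
q("handle near end top",t((774,303)),s((200,400)))
q("handle far",t((530,308)),s((168,178)))
q("toteTL",t((499,212)),s((300,241))); q("toteTR",t((727,206)),s((360,470)));q("toteBR",t((741,410)),s((46,511)));q("toteBL",t((509,414)),s((43,264)))
q("dishBL",t((146,124)),s((360,94)));q("dishBR",t((279,116)),s((397,184)))
q("large3",t((231,195)),s((291,131))); q("large4",t((66,299)),s((168,48)))
q("pumice top",(481.3,206.0),s((264,318)))
q("mat right-top",(238.5,171.5),(335,188)); q("mat r-bot",(221,265),(249,188))
print("tote rim corners on z .108",(onz(T,[t(p) for p in((499,212),(727,206),(741,410),(509,414))],.108)*1000).round(0).tolist())
# handle on z .167
print("handle z.168",(onz(T,[t((530,313)),t((775,307))],.168)*1000).round(0).tolist())
E
```

```text
hub [ 618. -369.   55.] 1.7
handle near end top [ 477. -456.  168.] 0.9
handle far [ 469. -268.  166.] 3.2
toteTL [ 552. -263.  103.] 0.2
toteTR [ 560. -454.  104.] 0.2
toteBR [ 390. -463.  103.] 4.5
toteBL [ 382. -269.  105.] 0.9
dishBL [643.  45.  11.] 5.2
dishBR [653. -83.   4.] 4.4
large3 [572. -37.  33.] 1.6
large4 [473. 115.  31.] 1.6
pumice top [ 518. -357.  127.] 0.2
mat right-top [614. 225.  16.] 16.4
mat r-bot [369. 263.  14.] 10.5
tote rim corners on z .108 [[551.0, -261.0, 108.0], [559.0, -452.0, 108.0], [389.0, -460.0, 108.0], [382.0, -268.0, 108.0]]
handle z.168 [[466.0, -267.0, 168.0], [474.0, -456.0, 168.0]]
```

Measured sizes and heights agree with the text. The tray is centred at (471,-362) mm with a yaw of about +2.4°, its underside at about 96 mm and its handle top at about 168 mm. Moving above the pumice now.

Emit:
{"fn": "step_arm", "kwargs": {
  "moves": [
    [0.2,0,0,30,0,0,-0.1],
    [0.2,347,246,30,0,0,-0.28],
    [0.2,347,246,30,0,0,-0.28],
    [0.2,347,246,30,0,0,-0.28],
    [0.2,347,246,30,0,0,-0.28],
    [0.2,347,246,30,0,0,-0.28],
    [0.2,347,246,30,0,0,-0.28],
    [0.2,347,246,30,0,0,-0.28],
    [0.2,347,246,30,0,0,-0.28],
    [0.2,347,246,30,0,0,-0.28]
  ],
  "grip_force": 40
}}

```text
clock: 1.3
position: [0.5236, -0.3504, 0.2612]
ee_rot: [1.0, 0.003, 0.001, -0.001]
ft_force: [-0.0, -0.5, -0.4]
grip_width: 0.803
grasp_force: 0.0
```

```bash
python3 - <<'E'
from m import *
o=manip.get_obs();print(o["position"],R.from_quat(o["ee_rot"]).as_matrix()[:,1],o["clock"])
E
```

```text
[ 0.52364327 -0.35040409  0.26121896] [ 0.00560445 -0.9999831  -0.00154314] 1.3
```

Emit:
{"fn": "step_arm", "kwargs": {
  "moves": [
    [0.2,0,0,-50,0,0,0],
    [0.2,0,0,-100,0,0,0],
    [0.2,0,0,-140,0,0,0],
    [0.2,0,0,-140,0,0,0],
    [0.2,0,0,-140,0,0,0]
  ]
}}

```text
clock: 1.8
position: [0.5204, -0.3547, 0.1223]
ee_rot: [1.0, 0.0, -0.0, -0.0]
ft_force: [1.1, 0.5, 1.2]
grip_width: 0.8
grasp_force: 0.0
```

Emit:
{"fn": "step_arm", "kwargs": {
  "moves": [
    [0.2,0,0,-20,0,0,0],
    [0.2,0,0,-20,0,0,0],
    [1,0,0,-20,0,0,0],
    [1,0,0,-20,0,0,0],
    [1,0,0,-20,0,0,0],
    [1,0,0,-20,0,0,0],
    [1,0,0,-20,0,0,0],
    [1,0,0,-10,0,0,0],
    [1,0,0,30,0,0,0],
    [1,0,0,80,0,0,0]
  ]
}}

```text
clock: 2.8
position: [0.5189, -0.3537, 0.2009]
ee_rot: [1.0, 0.0, -0.002, -0.001]
ft_force: [1.5, -0.4, -0.1]
grip_width: 0.482
grasp_force: 46.8
```

Emit:
{"fn": "step_arm", "kwargs": {
  "moves": [
    [1,10,50,40,0,0,0],
    [1,20,340,40,0,0,0.07],
    [1,20,340,40,0,0,0.07],
    [1,20,340,40,0,0,0.07],
    [1,20,340,40,0,0,0.07],
    [1,20,340,40,0,0,0.07],
    [1,30,340,40,0,0,0.07],
    [1,173,340,-40,0,0,0.07],
    [1,173,340,-40,0,0,0.07],
    [1,173,340,-40,0,0,0.07]
  ]
}}

```text
clock: 3.8
position: [0.6821, -0.0147, 0.1683]
ee_rot: [0.999, 0.035, 0.0, 0.0]
ft_force: [0.6, -0.4, 0.1]
grip_width: 0.483
grasp_force: 46.9
```

Emit:
{"fn": "step_arm", "kwargs": {
  "moves": [
    [1,0,0,0,0,0,0],
    [1,0,0,0,0,0,0],
    [1,0,0,-50,0,0,0],
    [1,0,0,-100,0,0,0],
    [1,0,0,-120,0,0,0],
    [1,0,0,-120,0,0,0]
  ]
}}

```text
clock: 4.4
position: [0.6785, -0.0153, 0.0476]
ee_rot: [0.999, 0.035, -0.001, 0.0]
ft_force: [-0.3, -0.3, 0.7]
grip_width: 0.477
grasp_force: 46.8
```

Emit:
{"fn": "step_arm", "kwargs": {
  "moves": [
    [1,14,0,0,0,0,0],
    [1,14,0,-25,0,0,0],
    [1,14,0,-36,0,0,0],
    [1,14,0,-36,0,0,0],
    [1,14,0,-36,0,0,0],
    [0.3,14,0,-36,0,0,0],
    [0.3,14,0,-36,0,0,0],
    [0.3,14,0,-36,0,0,0],
    [0.3,14,0,14,0,0,0],
    [0.3,14,0,64,0,0,0]
  ]
}}

```text
clock: 5.4
position: [0.6934, -0.0148, 0.1123]
ee_rot: [0.999, 0.035, -0.002, -0.0]
ft_force: [0.7, -0.2, 0.8]
grip_width: 0.698
grasp_force: 0.0
```

Emit:
{"fn": "step_arm", "kwargs": {
  "moves": [
    [0.3,0,0,50,0,0,0],
    [0.3,-70,0,60,0,0,-0.07],
    [0.3,-70,0,60,0,0,-0.07]
  ]
}}

```text
clock: 5.7
position: [0.6235, -0.0143, 0.175]
ee_rot: [1.0, -0.001, 0.002, 0.0]
ft_force: [-0.1, -0.8, -0.2]
grip_width: 0.703
grasp_force: 0.0
```

```bash
cat >> m.py <<'E'
HUB=np.array([.618,-.369,.055]); A=np.radians(35)
def needle(c,box,yaw=None,extra=None):
    """angle of the needle (clockwise from the zero mark) by rays onto the dial plane"""
    yw=np.radians(2.4); ex=np.array([np.cos(yw),np.sin(yw),0]); ey=np.array([-np.sin(yw),np.cos(yw),0]); ez=np.array([0,0,1.])
    n=ex*np.sin(A)+ez*np.cos(A); up=-ex*np.cos(A)+ez*np.sin(A); rt=np.cross(up,n)
    def uv(px):
        o,d=ray(c,px); P=o+d*(((HUB-o)@n)/(d@n))[:,None]-HUB; return np.c_[P@rt,P@up]*1000
    x0,y0,x1,y1=box; im=cv2.resize(c["image"][y0:y1,x0:x1],None,fx=4,fy=4,interpolation=cv2.INTER_CUBIC).astype(float)
    red=(im[...,2]-np.maximum(im[...,0],im[...,1]))
    yy,xx=np.nonzero(red>25); q=uv(np.c_[(xx+.5)/4-.5+x0,(yy+.5)/4-.5+y0])
    w=red[yy,xx]; r=np.hypot(*q.T); k=(r>5)&(r<50); m=(q[k]*w[k,None]).sum(0)
    a=np.degrees(np.arctan2(m[0],m[1]))%360
    return a,k.sum(),uv,(q[k].mean(0)).round(1)
TB=(425,148,515,197); SB=(340,300,412,372)
def read():
    T=cam("top");S=cam("side"); t,s=needle(T,TB),needle(S,SB)
    print("needle deg/g top",round(t[0],1),round(t[0]/.6,0),t[1],t[3],"side",round(s[0],1),round(s[0]/.6,0),s[1],s[3]); return T,S
E
python3 - <<'E'
from m import *
T,S=read(); uv=needle(T,TB)[2]
z=lambda p:(np.array(p)+.5)/2.75-.5+[255,115]
print("hub,dot,mark0",uv([[473.4,167.9],z((608,174)),z((612,186))]).round(1).tolist())
s=lambda p:(np.array(p)+.5)/2.8-.5+[225,190]; print(needle(S,SB)[2]([s((431,406)),s((388,391)),s((370,385))]).round(1).tolist())
print("dish pumice",[rect(T,b,.037) for b in blobs(T["image"],(0,0,60),(40,75,140),(300,120,360,165),60)])
print(manip.get_obs()["clock"],manip.get_obs()["position"]); cv2.imwrite("pics/t1.png",cv2.resize(T["image"][110:280,300:540],None,fx=3.3,fy=3.3,interpolation=2))
E
```

```text
needle deg/g top 3.8 6.0 492 [ 1.8 27.9] side 2.5 4.0 864 [ 1.2 25.2]
hub,dot,mark0 [[0.1, 1.0], [3.6, 34.6], [4.0, 48.8]]
[[0.1, -1.9], [-2.2, 32.7], [-3.3, 46.8]]
dish pumice [array([ 7.081e+02, -7.360e+01,  6.630e+01,  2.820e+01,  6.000e-01]), array([681.7,  14.2, 127. ,  53.6,  11.6])]
5.8 [ 0.62311675 -0.01483678  0.17411227]
```

View pics/t1.png

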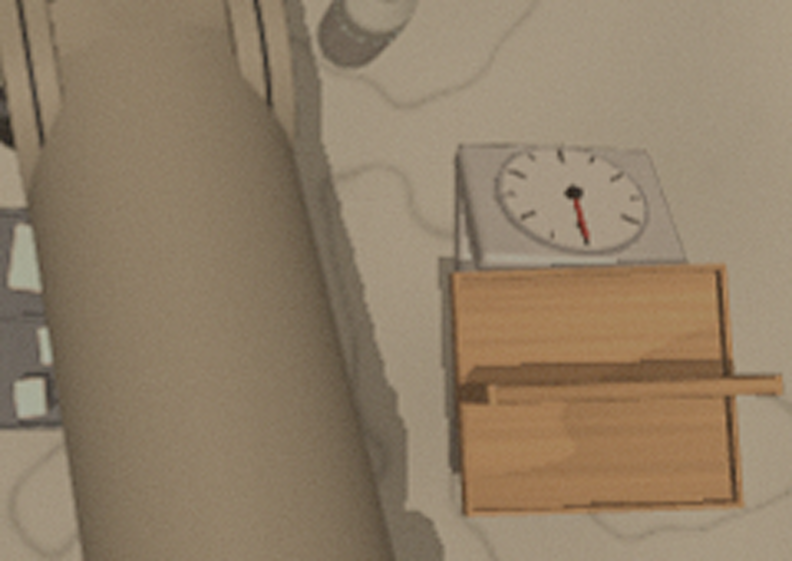

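Emit:
{"fn": "step_arm", "kwargs": {
  "moves": [
    [0.45,-52,-21,-10,0,0,0],
    [0.45,-52,-21,-40,0,0,0],
    [0.45,-52,-21,-90,0,0,0],
    [0.45,-52,-21,-135,0,0,0],
    [0.45,-52,-21,-162,0,0,0],
    [0.45,-52,-21,-162,0,0,0],
    [1,-52,-21,-162,0,0,0],
    [1,-52,-21,-162,0,0,0],
    [1,-52,-21,-162,0,0,0],
    [1,-52,-21,-162,0,0,0]
  ]
}}

```text
clock: 6.8
position: [0.573, -0.0356, 0.0111]
ee_rot: [1.0, 0.0, 0.001, 0.0]
ft_force: [-0.2, 0.2, -0.5]
grip_width: 0.339
grasp_force: 40.3
```

Emit:
{"fn": "step_arm", "kwargs": {
  "moves": [
    [1,0,0,50,0,0,0],
    [1,0,0,100,0,0,0],
    [1,-8,-25,140,0,0,0],
    [1,-15,-60,175,0,0,0],
    [1,-22,-110,180,0,0,0],
    [1,-30,-160,180,0,0,0],
    [1,-35,-210,180,0,0,0],
    [1,-40,-260,180,0,0,0],
    [1,-45,-310,180,0,0,0],
    [1,-48,-355,180,0,0,0]
  ]
}}

```text
clock: 7.8
position: [0.5238, -0.3932, 0.191]
ee_rot: [1.0, 0.0, 0.0, 0.0]
ft_force: [1.6, -0.5, -0.2]
grip_width: 0.343
grasp_force: 40.4
```

Emit:
{"fn": "step_arm", "kwargs": {
  "moves": [
    [1,0,-15,-20,0,0,0],
    [1,0,-15,-60,0,0,0],
    [1,0,-15,-78,0,0,0],
    [1,0,-15,-78,0,0,0],
    [0.5,0,-15,-78,0,0,0],
    [0.5,0,-15,-78,0,0,0],
    [0.5,0,-15,-78,0,0,0],
    [0.5,0,-15,-40,0,0,0],
    [0.5,0,0,10,0,0,0],
    [0.5,0,50,10,0,0,0]
  ]
}}

```text
clock: 8.8
position: [0.5259, -0.3472, 0.2078]
ee_rot: [1.0, -0.003, 0.004, 0.004]
ft_force: [2.4, -0.6, 0.2]
grip_width: 0.502
grasp_force: 0.0
```

Emit:
{"fn": "step_arm", "kwargs": {
  "moves": [
    [0.45,5,50,0,0,0,0],
    [0.45,10,100,0,0,0,0],
    [0.45,15,150,0,0,0,0],
    [0.45,20,200,0,0,0,0],
    [0.45,25,250,0,0,0,-0.03],
    [0.45,30,300,0,0,0,-0.06],
    [0.45,35,348,-10,0,0,-0.12],
    [0.45,40,381,-45,0,0,-0.12],
    [0.45,40,381,-90,0,0,-0.12],
    [0.45,40,381,-130,0,0,-0.12]
  ]
}}

```text
clock: 9.8
position: [0.565, 0.0412, 0.07]
ee_rot: [0.998, -0.058, 0.001, -0.0]
ft_force: [0.1, -0.3, 0.2]
grip_width: 0.55
grasp_force: 0.0
```

```bash
python3 - <<'E'
from m import *
T,S=read(); print(manip.get_obs()["position"],manip.get_obs()["clock"])
E
```

```text
needle deg/g top 27.5 46.0 441 [12.2 23.5] side 29.6 49.0 919 [12. 21.]
[0.56147179 0.03926391 0.06635336] 9.9
```

Emit:
{"fn": "step_arm", "kwargs": {
  "moves": [
    [0.45,2,1,-20,0,0,0],
    [0.45,2,1,-45,0,0,0],
    [0.45,2,1,-57,0,0,0],
    [0.45,2,1,-57,0,0,0],
    [1,2,1,-57,0,0,0],
    [1,2,1,-57,0,0,0],
    [1,2,1,-57,0,0,0],
    [1,2,1,-57,0,0,0],
    [1,2,1,-10,0,0,0],
    [1,2,1,40,0,0,0]
  ]
}}

```text
clock: 10.9
position: [0.5655, 0.0405, 0.1112]
ee_rot: [0.998, -0.059, -0.001, 0.0]
ft_force: [2.0, 0.2, -0.4]
grip_width: 0.342
grasp_force: 40.4
```

Emit:
{"fn": "step_arm", "kwargs": {
  "moves": [
    [1,0,0,45,0,0,0],
    [1,-6,-30,80,0,0,0.05],
    [1,-12,-80,85,0,0,0.1],
    [1,-18,-130,85,0,0,0.15],
    [1,-24,-180,85,0,0,0.15],
    [1,-30,-230,85,0,0,0.15],
    [1,-36,-280,85,0,0,0.15],
    [1,-42,-328,80,0,0,0.15],
    [1,-44,-356,50,0,0,0.15],
    [1,-44,-356,20,0,0,0.15]
  ]
}}

```text
clock: 11.9
position: [0.5211, -0.3218, 0.1308]
ee_rot: [1.0, 0.012, 0.001, 0.002]
ft_force: [-0.9, -0.8, -0.9]
grip_width: 0.342
grasp_force: 40.4
```

Emit:
{"fn": "step_arm", "kwargs": {
  "moves": [
    [1,0,0,-20,0,0,0],
    [1,0,0,-20,0,0,0],
    [0.5,0,0,-20,0,0,0],
    [0.5,0,0,-20,0,0,0],
    [0.5,0,0,-20,0,0,0],
    [0.5,0,0,25,0,0,0],
    [0.5,0,20,65,0,0,0],
    [0.5,0,70,70,0,0,0],
    [0.5,0,120,70,0,0,0],
    [0.5,0,170,70,0,0,0]
  ]
}}

```text
clock: 12.9
position: [0.5228, -0.144, 0.2019]
ee_rot: [1.0, 0.015, 0.001, 0.001]
ft_force: [1.4, 0.5, -0.2]
grip_width: 0.5
grasp_force: 0.0
```

```bash
python3 - <<'E'
from m import *
T,S=read(); print(manip.get_obs()["position"],manip.get_obs()["clock"])
E
```

```text
needle deg/g top 0.0 0.0 0 [nan nan] side 68.5 114.0 938 [23.2  9.1]
[ 0.52368971 -0.13762678  0.20210204] 13.0m.py:31: RuntimeWarning: Mean of empty slice.
  return a,k.sum(),uv,(q[k].mean(0)).round(1)
  ret = um.true_divide(
```

Emit:
{"fn": "step_arm", "kwargs": {
  "moves": [
    [0.45,6,50,0,0,0,0],
    [0.45,12,100,0,0,0,0],
    [0.45,18,150,0,0,0,0],
    [0.45,24,200,-10,0,0,0],
    [0.45,31,240,-40,0,0,0],
    [0.45,31,249,-90,0,0,0],
    [0.45,31,249,-130,0,0,0],
    [0.45,31,249,-140,0,0,0],
    [0.45,31,249,-140,0,0,0]
  ]
}}

```text
clock: 13.9
position: [0.5532, 0.1027, 0.0601]
ee_rot: [1.0, 0.015, -0.001, 0.0]
ft_force: [-0.1, -0.5, 0.4]
grip_width: 0.546
grasp_force: 0.0
```

```bash
python3 - <<'E'
from m import *
T,S=read(); print(manip.get_obs()["position"],manip.get_obs()["clock"])
E
```

```text
needle deg/g top 63.3 106.0 509 [22.9 11.5] side 68.5 114.0 948 [23.4  9.2]
[0.55516046 0.10304493 0.06272489] 14.0
```

Emit:
{"fn": "step_arm", "kwargs": {
  "moves": [
    [0.45,0,7,-20,0,0,0],
    [0.45,0,7,-40,0,0,0],
    [0.45,0,7,-50,0,0,0],
    [0.45,0,7,-50,0,0,0],
    [1,0,7,-50,0,0,0],
    [1,0,7,-50,0,0,0],
    [1,0,7,-50,0,0,0],
    [1,0,7,-50,0,0,0],
    [1,0,7,-10,0,0,0],
    [1,0,7,40,0,0,0]
  ]
}}

```text
clock: 15.0
position: [0.5521, 0.1099, 0.1002]
ee_rot: [1.0, 0.015, -0.002, 0.0]
ft_force: [2.4, -0.8, 0.4]
grip_width: 0.344
grasp_force: 40.2
```

```bash
sed -i 's/def needle(c,box,yaw=None,extra=None):/def needle(c,box,off=0):/; s/return np.c_\[P@rt,P@up\]\*1000/return np.c_[P@rt,P@up]*1000-[0.1,off]/; s/needle(T,TB),needle(S,SB)/needle(T,TB,1.0),needle(S,SB,-1.9)/' m.py
sed -i 's|print("needle.*; return T,S|print("g top",round((t[0]-3.6)/.6,1),t[1],"side",round((s[0]-2.3)/.6,1),s[1]); return T,S|' m.py; tail -4 m.py
```

```text
TB=(425,148,515,197); SB=(340,300,412,372)
def read():
    T=cam("top");S=cam("side"); t,s=needle(T,TB,1.0),needle(S,SB,-1.9)
    print("g top",round((t[0]-3.6)/.6,1),t[1],"side",round((s[0]-2.3)/.6,1),s[1]); return T,S
```

Emit:
{"fn": "step_arm", "kwargs": {
  "moves": [
    [1,-10,0,48,0,0,0],
    [1,-30,-25,85,0,0,0],
    [1,-45,-70,100,0,0,0],
    [1,-60,-117,100,0,0,0],
    [1,-75,-164,100,0,0,0],
    [1,-90,-211,100,0,0,0],
    [1,-105,-258,100,0,0,0],
    [1,-120,-305,100,0,0,0],
    [1,-132,-352,100,0,0,0],
    [1,-132,-402,100,0,0,0]
  ]
}}

```text
clock: 16.0
position: [0.4201, -0.2936, 0.2016]
ee_rot: [1.0, 0.015, 0.0, 0.001]
ft_force: [1.9, 1.0, 0.1]
grip_width: 0.342
grasp_force: 40.2
```

Emit:
{"fn": "step_arm", "kwargs": {
  "moves": [
    [1,0,-50,0,0,0,0],
    [1,0,-95,-15,0,0,0],
    [1,0,-117,-55,0,0,0],
    [1,0,-117,-90,0,0,0],
    [1,0,-117,-92,0,0,0],
    [0.5,0,-117,-92,0,0,0],
    [0.5,0,-117,-92,0,0,0],
    [0.5,0,-117,-92,0,0,0],
    [0.5,0,-117,-50,0,0,0],
    [0.5,0,-100,-5,0,0,0]
  ]
}}

```text
clock: 17.0
position: [0.4205, -0.3927, 0.1967]
ee_rot: [1.0, 0.014, -0.0, 0.0]
ft_force: [0.5, -0.4, 0.5]
grip_width: 0.502
grasp_force: 0.0
```

Emit:
{"fn": "step_arm", "kwargs": {
  "moves": [
    [0.5,5,50,0,0,0,0.03],
    [0.5,10,100,0,0,0,0.06],
    [0.5,15,150,0,0,0,0.1],
    [0.5,20,200,0,0,0,0.15],
    [0.5,25,250,0,0,0,0.2],
    [0.5,30,300,0,0,0,0.2],
    [0.5,35,350,0,0,0,0.2],
    [0.5,40,400,0,0,0,0.2],
    [0.5,45,450,0,0,0,0.2],
    [0.5,50,500,0,0,0,0.2]
  ]
}}

```text
clock: 18.0
position: [0.4715, 0.1081, 0.1971]
ee_rot: [0.993, 0.115, 0.002, 0.001]
ft_force: [1.7, 0.5, -0.3]
grip_width: 0.5
grasp_force: 0.0
```

```bash
python3 - <<'E'
from m import *
T,S=read(); print(manip.get_obs()["position"],manip.get_obs()["clock"])
cv2.imwrite("pics/t2.png",np.vstack([cv2.resize(T["image"][130:270,380:540],(480,420),interpolation=2)[:,:]]))
for b in blobs(T["image"],(22,0,135),(60,60,255),(255,160,405,250)): print(rect(T,b,.032))
E
```

```text
g top 147.4 605 side 149.1 696
[0.47109657 0.11344346 0.19728303] 18.1
[456.5  38.1  28.5  22.3   8.5]
[ 4.651e+02 -1.246e+02  2.840e+01  2.080e+01  4.000e-01]
[489.5  23.5  27.5  13.2  49.2]
[ 506.5 -145.2   28.7   21.2   -7.4]
```

View pics/t2.png

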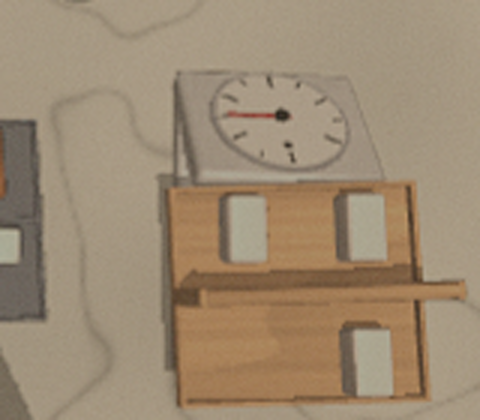

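```bash
python3 - <<'E'
from m import *
S=cam("side"); p=proj(S,[[.4715,.1175,.032]])[0]; print(p); a=cv2.imread("pics/side0.png"); x,y=p.astype(int)
print(np.abs(a.astype(int)-S["image"])[y-8:y+10,x-14:x+14].mean(), S["image"][y,x],a[y,x])
E
```

```text
[283.72679873 205.93754621]
4.5773809523809526 [123 141 159] [118 136 153]
```

Emit:
{"fn": "step_arm", "kwargs": {
  "moves": [
    [0.45,0,4,-50,0,0,0],
    [0.45,0,4,-100,0,0,0],
    [0.45,0,4,-145,0,0,0],
    [0.45,0,4,-145,0,0,0]
  ]
}}

```text
clock: 18.55
position: [0.4679, 0.1077, 0.0463]
ee_rot: [0.993, 0.115, -0.004, 0.0]
ft_force: [-0.9, -0.5, -0.1]
grip_width: 0.547
grasp_force: 0.0
```

Emit:
{"fn": "step_arm", "kwargs": {
  "moves": [
    [0.45,0,0,0,0,0,0],
    [0.45,0,0,0,0,0,0]
  ]
}}

```text
clock: 18.75
position: [0.4733, 0.1098, 0.0532]
ee_rot: [0.993, 0.115, 0.002, 0.0]
ft_force: [0.2, 0.4, 0.8]
grip_width: 0.554
grasp_force: 0.0
```

Emit:
{"fn": "step_arm", "kwargs": {
  "moves": [
    [0.45,0,7,-20,0,0,0],
    [0.45,0,7,-39,0,0,0],
    [0.45,0,7,-39,0,0,0],
    [1,0,7,-39,0,0,0],
    [1,0,7,-39,0,0,0],
    [1,0,7,-39,0,0,0],
    [1,0,7,-39,0,0,0],
    [1,0,7,0,0,0,0],
    [1,0,7,50,0,0,0]
  ]
}}

```text
clock: 19.65
position: [0.4702, 0.1166, 0.1011]
ee_rot: [0.993, 0.115, -0.001, -0.0]
ft_force: [1.5, -0.6, -0.3]
grip_width: 0.339
grasp_force: 39.9
```

Emit:
{"fn": "step_arm", "kwargs": {
  "moves": [
    [1,-5,0,48,0,0,0],
    [1,-10,-25,85,0,0,-0.05],
    [1,-15,-70,100,0,0,-0.1],
    [1,-20,-118,100,0,0,-0.15],
    [1,-27,-166,100,0,0,-0.19],
    [1,-34,-214,100,0,0,-0.19],
    [1,-41,-262,100,0,0,-0.19],
    [1,-48,-310,100,0,0,-0.19],
    [1,-53,-358,100,0,0,-0.19],
    [1,-53,-406,90,0,0,-0.19]
  ]
}}

```text
clock: 20.65
position: [0.4184, -0.2918, 0.1931]
ee_rot: [1.0, 0.02, 0.002, 0.001]
ft_force: [0.4, 0.2, 0.1]
grip_width: 0.341
grasp_force: 39.9
```

Emit:
{"fn": "step_arm", "kwargs": {
  "moves": [
    [1,0,-28,-35,0,0,0],
    [1,0,-28,-70,0,0,0],
    [1,0,-28,-84,0,0,0],
    [1,0,-28,-84,0,0,0],
    [0.5,0,-28,-84,0,0,0],
    [0.5,0,-28,-84,0,0,0],
    [0.5,0,-28,-84,0,0,0],
    [0.5,0,-28,-40,0,0,0],
    [0.5,0,0,0,0,0,0],
    [0.5,0,45,0,0,0,0]
  ]
}}

```text
clock: 21.65
position: [0.4207, -0.2465, 0.1964]
ee_rot: [1.0, 0.019, 0.004, 0.003]
ft_force: [2.0, 1.7, 0.2]
grip_width: 0.503
grasp_force: 0.0
```

Emit:
{"fn": "step_arm", "kwargs": {
  "moves": [
    [0.5,0,50,0,0,0,0],
    [0.5,0,100,0,0,0,0],
    [0.5,0,150,0,0,0,0],
    [0.5,0,200,0,0,0,0],
    [0.5,0,200,0,0,0,0],
    [0.5,0,200,0,0,0,0],
    [0.5,0,200,0,0,0,0]
  ]
}}

```text
clock: 22.35
position: [0.4185, -0.0451, 0.1908]
ee_rot: [1.0, 0.02, 0.0, 0.0]
ft_force: [0.1, -0.4, 0.0]
grip_width: 0.502
grasp_force: 0.0
```

```bash
python3 - <<'E'
from m import *
T,S=read(); print(manip.get_obs()["position"],manip.get_obs()["clock"])
a=cv2.resize(T["image"][130:270,420:540],(360,420),interpolation=2); b=cv2.resize(S["image"][170:400,225:425],(365,420),interpolation=2)
cv2.imwrite("pics/t3.png",np.hstack([a,b]))
t=lambda p:np.array(p)/1.0
print("tote rim blob",[rect(T,b,.101) for b in blobs(T["image"],(8,90,60),(20,255,255),(425,180,530,275),500)])
E
```

```text
g top 202.0 592 side 201.0 490
[ 0.41836969 -0.04536297  0.19047363] 22.45
tote rim blob [array([ 470.8, -370.2,  216.3,  171.7,  -87.4])]
```

View pics/t3.png

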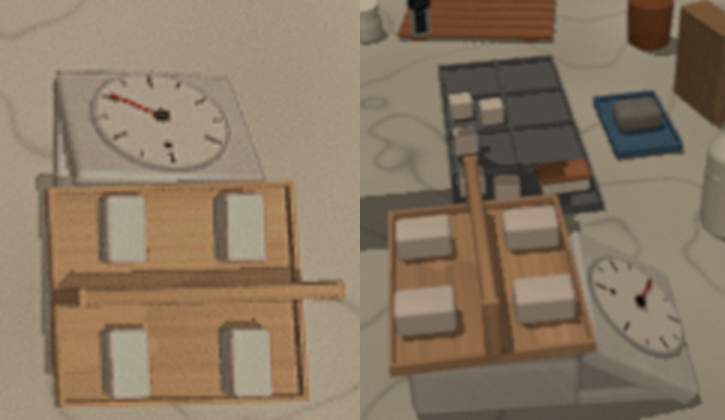

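The dial reads about 201 g in both views, with the needle on the third long mark. All four large bars lie flat in the tray and the pumice is in the dish. Next I prepare the handle grasp.

```bash
python3 - <<'E'
from m import *
print(manip.get_obs()["joint_pos"].round(2))
T,S=read()
# handle triangulation: scaled crops a (3x, off 420,130), b (1.825x off 225,170)
a=lambda p:(np.array(p)+.5)/3-.5+[420,130]; b=lambda p:(np.array(p)+.5)/1.826-.5+[225,170]
for u,v in(((343,285),(490,304)),((80,290),(468,157))):
  P,e=tri(T,a(u),S,b(v)); print((P*1000).round(),round(e*1000,1))
E
```

```text
[ 0.54 -0.07 -0.51  1.99 -0.04  1.21 -1.49]
g top 201.9 603 side 200.9 488
[ 596. -497.  198.] 260.9
[ 617. -324.  205.] 323.3
```

Emit:
{"fn": "step_arm", "kwargs": {
  "moves": [
    [0.3,5,0,40,0,0,0.15],
    [0.3,10,0,50,0,0,0.3],
    [0.3,15,-40,50,0,0,0.45],
    [0.3,20,-80,50,0,0,0.6],
    [0.3,25,-120,50,0,0,0.75],
    [0.3,30,-165,50,0,0,0.9],
    [0.3,40,-210,50,0,0,1.05],
    [0.3,45,-255,50,0,0,1.2],
    [0.3,52,-300,50,0,0,1.35],
    [0.3,52,-314,50,0,0,1.5]
  ]
}}

```text
clock: 23.55
position: [0.4686, -0.3638, 0.2391]
ee_rot: [0.72, 0.694, -0.001, -0.0]
ft_force: [-0.1, 0.6, -0.5]
grip_width: 0.7
grasp_force: 0.0
```

Emit:
{"fn": "step_arm", "kwargs": {
  "moves": [
    [0.3,0,0,0,0,0,0.07],
    [0.3,0,0,0,0,0,0.07],
    [0.3,0,0,0,0,0,0.07],
    [0.3,0,0,0,0,0,0.07]
  ]
}}

```text
clock: 23.95
position: [0.4704, -0.3579, 0.2404]
ee_rot: [0.696, 0.718, 0.0, 0.0]
ft_force: [-1.1, 0.3, -1.0]
grip_width: 0.703
grasp_force: 0.0
```

```bash
python3 - <<'E'
from m import *
o=manip.get_obs();print(o["joint_pos"].round(2),o["position"],R.from_quat(o["ee_rot"]).as_matrix()[:,1].round(3))
T,S=cam("top"),cam("side")
a=lambda p:(np.array(p)+.5)/3-.5+[420,130]; b=lambda p:(np.array(p)+.5)/1.826-.5+[225,170]
for u,v in(((343,285),(130,304)),((80,290),(108,157))):
  P,e=tri(T,a(u),S,b(v)); print((P*1000).round(),round(e*1000,1))
E
```

```text
[ 0.79  0.27 -0.27  1.53  0.07  1.35  0.55] [ 0.47035599 -0.35791981  0.2404373 ] [0.999 0.032 0.   ]
[ 477. -456.  160.] 1.8
[ 468. -267.  161.] 5.5
```

Emit:
{"fn": "step_arm", "kwargs": {
  "moves": [
    [0.3,1,0,-40,0,0,0],
    [0.3,1,0,-80,0,0,0],
    [0.3,1,0,-107,0,0,0],
    [0.3,1,0,-107,0,0,0],
    [1,1,0,-107,0,0,0],
    [1,1,0,-107,0,0,0],
    [1,1,0,-107,0,0,0],
    [1,1,0,-107,0,0,0],
    [1,1,0,-107,0,0,0],
    [1,1,0,-107,0,0,0]
  ],
  "grip_force": 90
}}

```text
clock: 25.05
position: [0.4718, -0.3585, 0.1339]
ee_rot: [0.695, 0.719, 0.0, 0.001]
ft_force: [1.5, -1.1, 1.0]
grip_width: 0.119
grasp_force: 88.2
```

Emit:
{"fn": "step_arm", "kwargs": {
  "moves": [
    [1,0,0,5,0,0,0],
    [1,0,0,13,0,0,0],
    [1,0,0,25,0,0,0],
    [1,0,0,40,0,0,0],
    [1,0,0,55,0,0,0],
    [1,0,0,70,0,0,0],
    [1,0,0,82,0,0,0],
    [1,0,0,90,0,0,0],
    [1,0,0,90,0,0,0],
    [1,0,0,90,0,0,0]
  ]
}}

```text
clock: 26.05
position: [0.4712, -0.3581, 0.2229]
ee_rot: [0.695, 0.719, -0.0, -0.0]
ft_force: [0.7, -0.4, -4.4]
grip_width: 0.124
grasp_force: 87.7
```

```bash
python3 - <<'E'
from m import *
o=manip.get_obs();print(o["ft_force"],o["torque"],o["position"],o["grip_width"],o["joint_pos"].round(2))
T,S=cam("top"),cam("side")
cv2.imwrite("pics/t4.png",cv2.resize(S["image"][100:400,140:500],(720,600)))
E
```

```text
[ 0.70297234 -0.35890276 -4.38802916] [ 0.01422233 -0.00942359 -0.00108614] [ 0.47115562 -0.35813831  0.2229394 ] 0.12418880547384879 [ 0.79  0.28 -0.27  1.55  0.07  1.32  0.55]
```

View pics/t4.png

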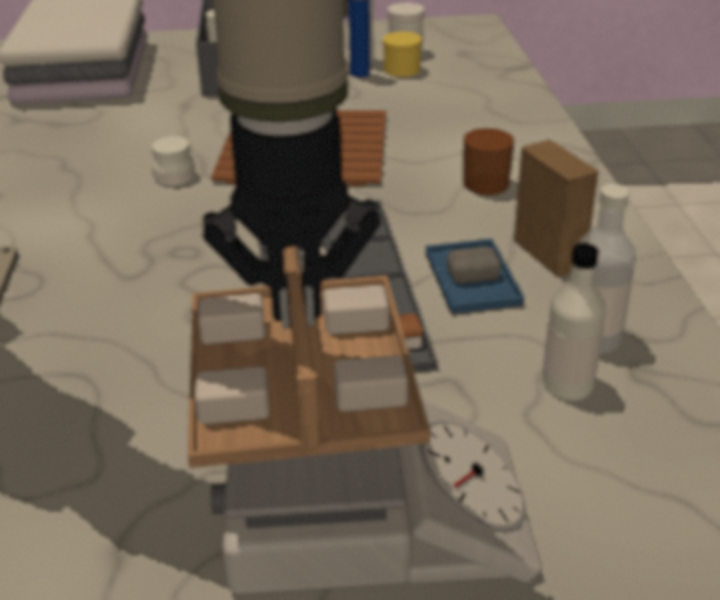

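The tray is lifted level with all four bars in it. Carrying it to the mat.

Emit:
{"fn": "step_arm", "kwargs": {
  "moves": [
    [1,0,10,0,0,0,0],
    [1,1,30,0,0,0,0],
    [1,3,60,0,0,0,0],
    [1,5,95,0,0,0,0],
    [1,7,130,0,0,0,0],
    [1,9,165,0,0,0,0],
    [1,11,200,0,0,0,0],
    [1,13,235,0,0,0,0],
    [1,14,270,0,0,0,0],
    [1,16,305,0,0,0,0]
  ]
}}

```text
clock: 27.15
position: [0.4864, -0.05, 0.2233]
ee_rot: [0.695, 0.719, -0.0, 0.0]
ft_force: [0.8, 0.2, -4.0]
grip_width: 0.121
grasp_force: 87.9
```

Emit:
{"fn": "step_arm", "kwargs": {
  "moves": [
    [1,2,35,0,0,0,0],
    [1,3,70,0,0,0,0],
    [1,5,105,0,0,0,0],
    [1,7,140,0,0,0,0],
    [1,8,175,0,0,0,0],
    [1,10,210,0,0,0,0],
    [1,12,245,0,0,0,0],
    [1,14,280,0,0,0,0],
    [1,15,315,0,0,0,0],
    [1,16,350,0,0,0,0]
  ]
}}

```text
clock: 28.15
position: [0.5016, 0.2993, 0.2234]
ee_rot: [0.695, 0.719, -0.0, 0.0]
ft_force: [0.1, -0.1, -3.4]
grip_width: 0.123
grasp_force: 87.9
```

Emit:
{"fn": "step_arm", "kwargs": {
  "moves": [
    [1,0,25,0,0,0,0],
    [1,0,45,0,0,0,0],
    [1,0,60,0,0,0,0],
    [1,0,68,0,0,0,0],
    [1,0,71,0,0,0,0],
    [1,0,71,0,0,0,0],
    [1,0,71,0,0,0,0]
  ]
}}

```text
clock: 28.85
position: [0.5037, 0.3668, 0.2234]
ee_rot: [0.696, 0.718, -0.0, 0.0]
ft_force: [0.6, 0.1, -2.7]
grip_width: 0.127
grasp_force: 87.8
```

```bash
python3 - <<'E'
from m import *
o=manip.get_obs();print(o["ft_force"],o["torque"],o["position"],o["grip_width"],o["joint_pos"].round(2),R.from_quat(o["ee_rot"]).as_matrix()[:,1:].round(3))
T,S=cam("top"),cam("side")
cv2.imwrite("pics/t5.png",cv2.resize(np.hstack([T["image"][120:300,100:300],S["image"][90:270,200:400]]),(800,360)))
E
```

```text
[ 0.59893356  0.11978465 -2.69961028] [-0.03556962  0.06105131 -0.00682544] [0.50371398 0.36678161 0.22335843] 0.12662084526621012 [-0.15  0.43 -0.74  1.45  0.29  1.38 -0.87] [[ 0.999  0.   ]
 [ 0.032 -0.001]
 [ 0.    -1.   ]]
```

View pics/t5.png

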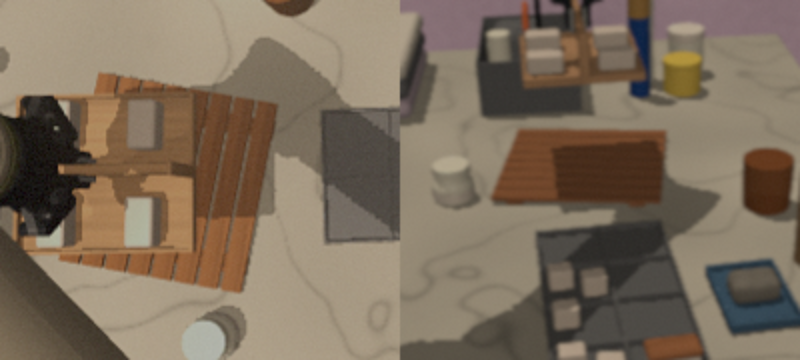

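Emit:
{"fn": "step_arm", "kwargs": {
  "moves": [
    [1,0,0,-10,0,0,0],
    [1,0,0,-30,0,0,0],
    [1,0,0,-60,0,0,0],
    [1,0,0,-90,0,0,0],
    [1,0,0,-120,0,0,0],
    [1,0,0,-140,0,0,0],
    [1,0,0,-152,0,0,0],
    [1,0,0,-158,0,0,0],
    [1,0,0,-158,0,0,0],
    [1,0,0,-158,0,0,0]
  ]
}}

```text
clock: 29.95
position: [0.5038, 0.3682, 0.0663]
ee_rot: [0.695, 0.719, 0.001, 0.0]
ft_force: [-0.5, 0.0, -3.7]
grip_width: 0.127
grasp_force: 87.8
```

Emit:
{"fn": "step_arm", "kwargs": {
  "moves": [
    [1,0,0,-3,0,0,0],
    [1,0,0,-6,0,0,0],
    [1,0,0,-8,0,0,0],
    [1,0,0,-8,0,0,0],
    [1,0,0,-8,0,0,0]
  ]
}}

```text
clock: 30.45
position: [0.5033, 0.3678, 0.0573]
ee_rot: [0.695, 0.719, -0.0, -0.0]
ft_force: [0.1, 0.1, -4.2]
grip_width: 0.119
grasp_force: 87.9
```

Emit:
{"fn": "step_arm", "kwargs": {
  "moves": [
    [1,0,0,-1,0,0,0],
    [1,0,0,-2,0,0,0],
    [1,0,0,-3,0,0,0],
    [1,0,0,-3,0,0,0],
    [1,0,0,-3,0,0,0]
  ]
}}

```text
clock: 30.95
position: [0.5035, 0.368, 0.0565]
ee_rot: [0.695, 0.719, 0.0, 0.001]
ft_force: [-7.0, -6.2, 16.0]
grip_width: 0.123
grasp_force: 90.9
```

Contact is made, so I release and rise.

Emit:
{"fn": "step_arm", "kwargs": {
  "moves": [
    [1,0,0,2,0,0,0],
    [1,0,0,2,0,0,0],
    [0.3,0,0,2,0,0,0],
    [0.3,0,0,2,0,0,0],
    [0.3,0,0,2,0,0,0],
    [0.3,0,0,2,0,0,0],
    [0.3,0,0,30,0,0,0],
    [0.3,0,0,70,0,0,0],
    [0.3,0,0,120,0,0,0],
    [0.3,0,0,165,0,0,0]
  ]
}}

```text
clock: 31.95
position: [0.5031, 0.3678, 0.2216]
ee_rot: [0.695, 0.719, 0.0, -0.0]
ft_force: [0.8, 0.4, -0.5]
grip_width: 0.699
grasp_force: 0.0
```

Emit:
{"fn": "step_arm", "kwargs": {
  "moves": [
    [0.3,0,-50,20,0,0,0],
    [0.3,0,-100,20,0,0,0],
    [0.3,0,-150,20,0,0,0],
    [0.3,0,-200,20,0,0,0],
    [0.3,0,-250,20,0,0,0],
    [0.3,-10,-300,20,0,0,0],
    [0.3,-10,-350,20,0,0,0],
    [0.3,-20,-400,20,0,0,0],
    [0.3,-30,-450,20,0,0,0],
    [0.3,-30,-500,20,0,0,0]
  ]
}}

```text
clock: 32.95
position: [0.4725, -0.1278, 0.2399]
ee_rot: [0.695, 0.719, -0.0, 0.001]
ft_force: [1.4, -0.1, -0.2]
grip_width: 0.701
grasp_force: 0.0
```

Emit:
{"fn": "step_arm", "kwargs": {
  "moves": [
    [0.3,0,-50,0,0,0,0],
    [0.3,0,-100,0,0,0,0],
    [0.3,0,-150,0,0,0,0],
    [0.3,0,-200,0,0,0,0],
    [0.3,0,-200,0,0,0,0]
  ]
}}

```text
clock: 33.45
position: [0.4708, -0.3334, 0.2384]
ee_rot: [0.698, 0.716, -0.001, 0.0]
ft_force: [-0.4, 0.5, 0.4]
grip_width: 0.7
grasp_force: 0.0
```

```bash
python3 - <<'E'
from m import *
T,S=cam("top"),cam("side")
cv2.imwrite("pics/t6.png",cv2.resize(np.vstack([T["image"][100:300,100:420],S["image"][120:320,180:500]]),(800*6//10*1,600)))
print("pumice",[rect(T,b,.037) for b in blobs(T["image"],(0,0,60),(40,75,140),(300,120,360,165),60)])
print("tote rim",[rect(T,b,.024) for b in blobs(T["image"],(8,60,135),(20,140,255),(110,140,250,280),500)])
print("small",[rect(T,b,.032) for b in blobs(T["image"],(22,0,135),(60,60,255),(255,160,405,250))])
print(manip.get_obs()["clock"])
E
```

```text
pumice [array([687.9, -15.7,  63.4,  42.3,   4. ])]
tote rim [array([531.5, 383.6, 230.5, 222. ,   1.4])]
small [array([456.8,  38. ,  28.6,  22.2,   5.5]), array([460.4, -42.3,  28.5,  21.7,   9.4]), array([ 4.651e+02, -1.246e+02,  2.850e+01,  2.080e+01,  4.000e-01]), array([498.5,  20.5,  27.9,  21.6,   0.9]), array([ 506.4, -146. ,   28.2,   21. ,   -4.7])]
33.55
```

View pics/t6.png

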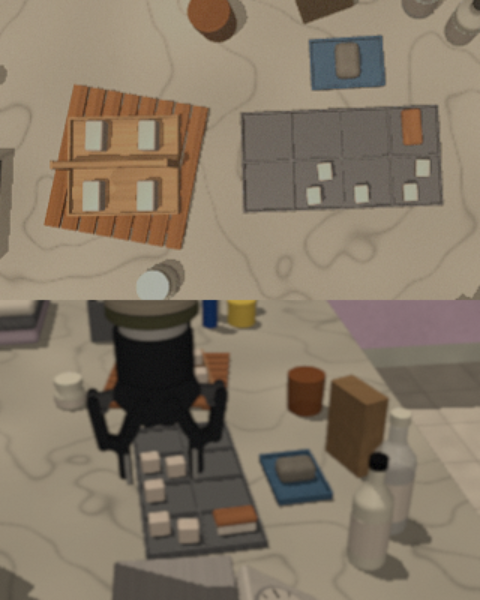

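The tray stands centred on the mat with four bars. The pumice is in the dish, the small bars and brush are in the organiser, and the bystanders look unmoved.

```bash
python3 - <<'E'
from m import *
T=cam("top"); print(onz(T,[[183.7,210.3]],.024)*1000)
print(manip.hand_in())
E
```

```text
[[502.08293783 361.11515125  24.        ]]
the job is handed in; nothing more can be done
None
```

The job is handed in, though no verdict came back: the pumice is in its dish, the tray with four large bars (dial read about 201 g) stands centred on the bamboo mat, and the small bars and nail brush are in the organiser.

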